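# Flip the end stop down and push a lamination row home

## Task

The five wooden blocks for a laminated turning blank stand in a row in the assembly jig's channel. With a fingertip press the raised flip stop fully down across the channel, then push the whole row from its rear end along the channel as one train until its front block is home against the stop and no gaps are left between the blocks, then withdraw. Only push: do not lift or tip any block, and leave everything else on the bench where it is.

Things in the scene. Friction and masses are not known exactly. Their poses are not given: they have to be found in the camera images.
- jig: assembly jig fixed to the bench: white-faced board 140 (x) by 420 mm (y), top 18 mm above the bench. A 57 mm wide channel runs its whole length along jig y, centred on jig x = 0, between a fence on the far side (jig +x), 44 mm high above the board, and a lip on the robot's side, 14 mm wide, 18 mm high. Origin on the bench under the channel's middle; +y points to the stop (robot's left)
- flip (a joint): angle of the flip stop, a hinged end stop carried on the fence: 0 = fully down across the channel (hard end), larger = raised. Starts raised; stays where it is left (stiff hinge, 0.07 N m, no spring). Put the fingertip behind the arm (on its fence side, about 45 mm from the hinge) and push it towards the robot and down, following its arc; a push straight down on the raised arm jams
- pivot (a point): the flip stop's hinge axis (parallel to the channel), midway along the 26 mm wide arm; 80 mm above the bench, at jig x = 32, y = 153 mm. Down, the arm lies level from here towards jig -x, 60 mm long, its flat top 87 mm above the bench; a plate 52 mm wide, 54 mm deep, 12 mm thick hangs below it in the channel. Raised, it reaches up to 145 mm above the bench
- tab (a point): middle of the top face of the red cap at the free end of the flip stop's arm, 52 mm from the hinge axis; moves with the stop
- stop_foot (a point): point on the board on the channel's centre line, in the plane of the stop plate's face when the stop is down (jig y = 140 mm): the front of the row comes to this plane
- walnut: thick dark brown walnut block, 54 mm across the channel, 36 mm along it, 54 mm high, about 70 g; its origin is the centre of its underside, its y axis points along the channel towards the stop. First, middle or last of the thick ones: the order varies
- cherry: thick mid-brown cherry block, 54 mm across the channel, 36 mm along it, 54 mm high, about 70 g; its origin is the centre of its underside, its y axis points along the channel towards the stop. First, middle or last of the thick ones: the order varies
- padauk: thick red-orange padauk block, 54 mm across the channel, 36 mm along it, 54 mm high, about 70 g; its origin is the centre of its underside, its y axis points along the channel towards the stop. First, middle or last of the thick ones: the order varies
- maple_a: thin pale maple block, 54 mm across the channel, 12 mm along it, 54 mm high, about 25 g; its origin is the centre of its underside, its y axis points along the channel towards the stop. The front thin one. The row is thick, thin, thick, thin, thick, standing in the channel touching, 132 mm long, 55 to 115 mm short of the stop
- maple_b: thin pale maple block, 54 mm across the channel, 12 mm along it, 54 mm high, about 25 g; its origin is the centre of its underside, its y axis points along the channel towards the stop. The rear thin one. The row is thick, thin, thick, thin, thick, standing in the channel touching, 132 mm long, 55 to 115 mm short of the stop
- spare: spare walnut block standing on the bench on the robot's side of the jig, 54 x 36 x 54 mm; origin at its foot, mid-point. Not part of the job
- finial: small dark turned wooden finial standing on the bench on the robot's side of the jig, 42 mm across, 58 mm high; origin at its foot, mid-point. Not part of the job
- gouge: turning gouge lying on the bench beyond the jig, along its far side, about 400 mm long, handle 32 mm thick; origin about mid-length. Not part of the job
- bowl: pale turned bowl to the robot's right, 124 mm across, 50 mm high; origin at its foot, mid-point. Not part of the job
- tin: brass-coloured wax tin to the robot's left, 72 mm across, 42 mm high; origin at its foot, mid-point. Not part of the job
- mallet: dark round wooden mallet standing on its head to the robot's right, 86 mm across, 212 mm high; origin at its foot, mid-point. Not part of the job
- glue: yellow glue bottle standing to the robot's left, 60 mm across, 170 mm high; origin at its foot, mid-point. Not part of the job
Not all that is in view belongs to the job. What is shaped like the walnut but blue, green or turquoise is not meant.

How it is judged:
By the outcome, as a careful person would: the job done as asked, in the order asked, and still so for the second after the job is handed in, with the robot touching nothing.
It also fails if it takes over 45 s, if anything falls off the work surface, if the arm or the gripper's body presses on something with over 40 N, if the wrist force passes 120 N, or if a joint passes its speed limit or range.

## Robot

A 6-joint arm with a two-finger parallel gripper is mounted at the origin on the work surface. World frame = base frame: x ahead of the robot, y to its left, z up, the work surface at z = 0. Lengths are in m, angles in rad, forces in N, time in s.
With the tool pointing down it reaches from about 0.325 to 0.85 m from the base axis. Payload 15.5 kg.
Tool frame: the origin (TCP) lies between the finger pads; the fingertips stand arm.tip_reach ahead of it and the grasp point (between the pads) is the TCP (arm.tip_reach is the distance from the TCP to the fingertips, in m); z points along the fingers, y is the line along which they close (so a half turn about z gives the same grasp; the last joint's range is limited). The gripper opens to 91 mm and grips with 3 to 60 N. Pads are 32 mm wide; open, the fingers measure 118 mm over their backs; the gripper's body (76 mm by 178 mm) begins 60 mm behind the grasp point.
Start: joints at [-1.409, 0.494, 1.345, -0, 1.302, -0.096], TCP at [0.159, -0.604, 0.233] pointing down, gripper open.
Joint ranges: [-2.91, 2.91], [-0.82, 2.16], [0.22, 2.67], [-1.22, 4.37], [0.12, 2.79], [-3.08, 3.08]. Speed limits (rad/s): [1.89, 1.89, 2.57, 3.01, 3.01, 3.01].

## Interface

Orientations are given as a 3x3 rotation matrix whose columns are the frame's x, y, z axes.
In Python, from station import readout, optics, job, arm gives the robot as it stands. The module is installed in compiled form; this text tells all that it offers.
- The arm moves only by the tool drive_tool, never from a script. Its argument "moves" is a list of rows, each a list of 3 entries, a list of its own where there are three numbers: the shift along the tool's x, y, z in m, then the turn about the tool's z in rad, then the finger opening in m, from 0 to 0.0912. A call has 1 to 20 rows; each row shifts and turns the commanded pose from where the row before left it, along the tool's axes as they then stand; what a row does not reach is not made up. A row lasts 1/8 s, in which the tool goes at most 62.5 mm and 10.7 degrees, less where a joint would pass 70% of its speed; a pose out of reach is approached as far as the arm can. A call with a gripper value outside its range is refused whole. The fingers move at their own pace and stop on an object; "force" is the grip in N (left out, the last holds). Time passes only in rows, so rows that do not move let the fingers close. It gives the time, the measured TCP pose, the force, the opening and the grip force at its end, in the units of the state.
- readout.observe(): the state, without advancing time (a new reading comes with each control period).
- optics.read_camera(name): name is "scene" or "top"; returns a dict with "pixels" (384x512x3 uint8, red, green, blue), "fx", "fy", "cx", "cy" (pixels), "pose" (4x4, takes a point from camera to world coordinates). Camera axes: x right, y down, z forward; pixel columns grow to the right and rows downward; lengths in m; the calibration is good to about 2 mm. A picture is of the moment at which its call begins. There is no depth.
- job.finish_job(): hands the job in; it is judged then, once.
The state is a dict: "t": time; "q": joint angles; "qvel": joint speeds; "effort": joint torques, N m; "tcp_pos": TCP position; "orientation": TCP orientation; "ft_force": force on the tool from outside, world axes, zero at the start; "ft_torque": the same for the moment, N m; "opening": opening from 0.0 (shut) to 1.0 (fully open); "finger_force": force on a finger pad.
Only numpy, scipy, OpenCV 4.12 (cv2) and the standard library are available. Lean on these libraries where they do the work, as an engineer would, in place of code of your own. Each camera call takes 0.05 s, during which the arm holds its last target. There are 200 camera calls.

## Working session

There is one attempt and no reset: what is moved stays moved. The work goes in short steps, Python scripts to look and compute and a tool call to move; the robot and the scene stay as the last step left them, time stands still between calls to the robot, and variables do not carry over. Pictures are saved under pics/ and viewed, at most 10 in all, crops included, and the job is handed in when it is done.

Besides the shell and the picture viewer there is one more tool, called after "Request:" as name([rows], argument=value, ...), one row to a line, values as JSON. drive_tool: Moves the arm, as the interface text tells. Its arguments: {"type":"object","properties":{"moves":{"type":"array","items":{"type":"array"}},"force":{"type":"number"}},"required":["moves"]}

```bash
mkdir -p pics; python3 - <<'E'
from station import readout, optics, job, arm
import cv2, numpy as np
s=readout.observe(); print(s['t'],s['tcp_pos'],s['orientation'],s['opening'],s['ft_force'],arm.tip_reach)
for n in("scene","top"):
    c=optics.read_camera(n); cv2.imwrite(f"pics/{n}0.png",cv2.resize(c["pixels"][:,:,::-1],(800,600),interpolation=cv2.INTER_CUBIC))
    np.savez(f"{n}0.npz",**c); print(n,c["fx"],c["fy"],c["cx"],c["cy"],np.round(c["pose"],4).tolist())
E
```

```text
0.0 [ 0.15928508 -0.60400948  0.23236429] [[ 9.66959800e-01  2.54928845e-01 -1.70756200e-04]
 [ 2.54928868e-01 -9.66959104e-01  1.16808702e-03]
 [ 1.32664814e-04 -1.17302388e-03 -9.99999303e-01]] 1.0013083947130583 [-0.20509098  0.65876248  0.21934136] 0.019
scene 366.719921114751 366.719921114751 255.85391465246707 196.52587292293225 [[-0.1972, 0.7931, -0.5762, 1.1062], [0.9803, 0.1514, -0.1271, 0.1173], [-0.0136, -0.5899, -0.8073, 0.8945], [0.0, 0.0, 0.0, 1.0]]
top 365.2916828377455 365.2916828377455 259.4594835467746 188.3422587242132 [[-0.0065, -0.9951, 0.0989, 0.4447], [-1.0, 0.0062, -0.0029, -0.0279], [0.0023, -0.0989, -0.9951, 1.044], [0.0, 0.0, 0.0, 1.0]]
```

View pics/scene0.png

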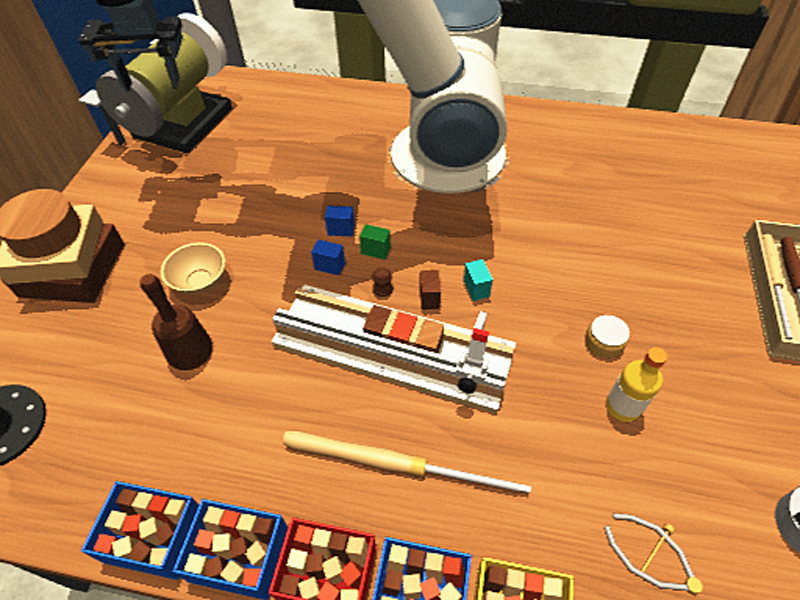

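View pics/top0.png

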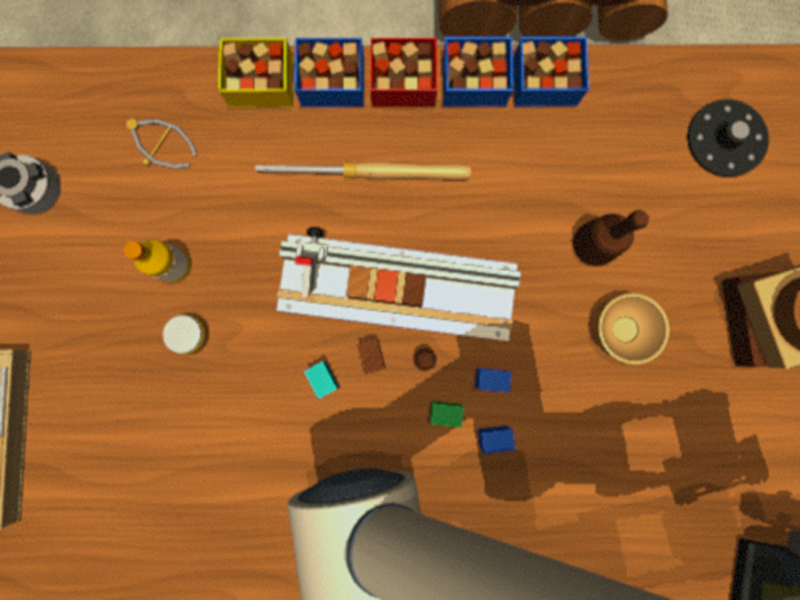

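Both views show the jig near the middle: in the top view it runs from (280,270) to (515,300) with the stop's red tab at (303,261). The row reads cherry, maple, padauk, maple, walnut from front to rear, about (350–423, 285). The blue, green and turquoise blocks and the walnut spare at (371,354) stand outside the channel and aren't part of the job. Next I'll enlarge the jig.

```bash
python3 - <<'E'
import cv2, numpy as np
for n,(x0,y0,w,h) in dict(top=(172,142,168,80),scene=(168,180,168,88)).items():
    p=np.load(f"{n}0.npz")["pixels"][y0:y0+h,x0:x0+w,::-1]
    k=4.75; im=cv2.resize(p,None,fx=k,fy=k,interpolation=cv2.INTER_CUBIC)
    for i in range(0,w,20): cv2.putText(im,str(x0+i),(int(i*k),10),0,.35,(0,255,0),1); cv2.line(im,(int(i*k),12),(int(i*k),18),(0,255,0),1)
    for i in range(0,h,20): cv2.putText(im,str(y0+i),(0,int(i*k)+4),0,.35,(0,255,0),1)
    cv2.imwrite(f"pics/{n}0c.png",im)
E
```

```text
(no output)
```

View pics/top0c.png

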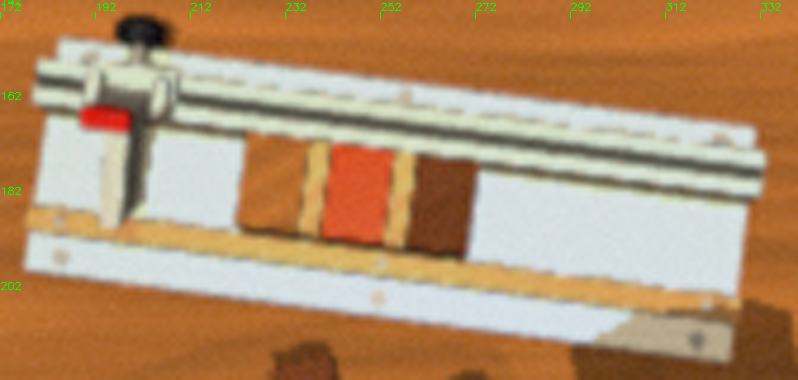

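View pics/scene0c.png

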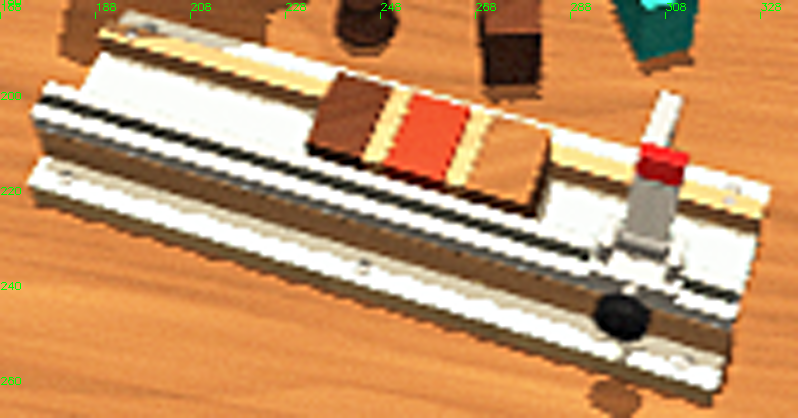

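The crops show the four board corners clearly, with top-crop pixels (60,38), (757,127), (730,361) and (24,270). The block row's top face spans (245,133) to (467,257). The red cap is at (106,118) in the top crop and (663,165) in the scene crop.

```bash
cat > h.py <<'E'
import numpy as np, cv2
def ray(n,u,v):
    c=np.load(f"{n}0.npz"); d=np.array([(u-c["cx"])/c["fx"],(v-c["cy"])/c["fy"],1.]); P=c["pose"]; return P[:3,3],P[:3,:3]@d
def plane(n,u,v,z): o,d=ray(n,u,v); return o+d*(z-o[2])/d[2]
def tri(*obs):
    A=np.zeros((3,3));b=np.zeros(3)
    for a in obs:
        o,d=ray(*a); d=d/np.linalg.norm(d); M=np.eye(3)-np.outer(d,d); A+=M; b+=M@o
    return np.linalg.solve(A,b)
E
python3 - <<'E'
from h import *
T=lambda x,y:("top",172+x/4.75,142+y/4.75)
S=lambda x,y:("scene",168+x/4.75,180+y/4.75)
m=np.array([[.07,.21],[.07,-.21],[-.07,-.21],[-.07,.21]])
w=np.array([plane(*T(*p),.018)[:2] for p in [(60,38),(757,127),(730,361),(24,270)]])
ws=np.array([plane(*S(*p),.018)[:2] for p in [(718,390),(30,180),(770,190),(125,10)]])
ms=m[[0,1,3,2]]
def fit(m,w):
    a=m-m.mean(0);b=w-w.mean(0)
    th=np.arctan2((a[:,0]*b[:,1]-a[:,1]*b[:,0]).sum(),(a*b).sum()); R=np.array([[np.cos(th),-np.sin(th)],[np.sin(th),np.cos(th)]])
    t=w.mean(0)-R@m.mean(0); print("yaw",th,np.degrees(th),t,"res mm",np.round((w-(m@R.T+t))*1e3,1).tolist()); return R,t
R,t=fit(m,w); fit(ms,ws); R,t=fit(np.r_[m,ms],np.r_[w,ws])
J=lambda p:np.r_[R.T@(p[:2]-t),p[2:]]
for p in [(245,133),(237,230),(477,160),(467,257)]: print("row",np.round(J(plane(*T(*p),.072))*1e3,1))
for p in [(550,135),(535,215),(340,72),(308,148)]: print("rowS",np.round(J(plane(*S(*p),.072))*1e3,1))
print("cap",np.round(J(tri(T(106,118),S(663,165)))*1e3,1), "plate tip", np.round(J(tri(T(118,225),S(670,95)))*1e3,1))
for n,p in dict(pivot=(.032,.153),rear=(0,-.06)).items(): print(n,R@p+t)
np.savez("jig.npz",R=R,t=t)
E
```

```text
yaw -0.13498439969093234 -7.734036402397437 [ 0.55985584 -0.01710806] res mm [[0.3, 0.2], [0.3, -0.8], [-0.3, -0.1], [-0.4, 0.7]]
yaw -0.14017738184239892 -8.031572362763239 [ 0.55986494 -0.016412  ] res mm [[-1.0, 1.8], [-1.8, 0.0], [1.7, -0.2], [1.1, -1.7]]
yaw -0.13757982922892184 -7.882743560947825 [ 0.55986039 -0.01676003] res mm [[-0.2, 0.1], [0.9, -1.0], [0.3, -0.7], [-0.9, 0.3], [-0.5, 1.9], [-2.4, 0.3], [2.3, 0.3], [0.6, -1.1]]
row [20.  85.7 72. ]
row [-35.2  82.4  72. ]
row [ 21.9 -46.4  72. ]
row [-33.4 -47.8  72. ]
rowS [-27.6  83.9  72. ]
rowS [26.3 91.4 72. ]
rowS [-30.9 -45.6  72. ]
rowS [ 25.1 -43.8  72. ]
cap [ 10.3 153.7 129.6] plate tip [-44.9 143.2 114.7]
pivot [0.61254139 0.13040557]
rear [ 0.55163162 -0.07619308]
```

Request:
drive_tool([
  [[0,0,-0.03],0.132,0],
  [[0,0,-0.03],0.132,0],
  [[0,0,-0.03],0.131,0],
  [[0.02,-0.04,0],0,0],
  [[0.02,-0.04,0],0,0],
  [[0.02,-0.04,0],0,0],
  [[0.02,-0.04,0],0,0],
  [[0.02,-0.04,0],0,0],
  [[0.02,-0.04,0],0,0],
  [[0.02,-0.04,0],0,0],
  [[0.02,-0.04,0],0,0],
  [[0.02,-0.04,0],0,0],
  [[0.02,-0.04,0],0,0],
  [[0.02,-0.04,0],0,0],
  [[0.02,-0.04,0],0,0],
  [[0.02,-0.04,0],0,0],
  [[0.02,-0.04,0],0,0],
  [[0.02,-0.04,0],0,0],
  [[0.02,-0.04,0],0,0],
  [[0,0,0],0,0],
], force=20)

```text
t: 2.6
tcp_pos: [0.5648, -0.0119, 0.3223]
orientation: [[0.991, -0.134, -0.001], [-0.134, -0.991, 0.001], [-0.001, -0.0, -1.0]]
ft_force: [-0.1, -0.4, -0.6]
opening: 0.004
finger_force: 0.0
```

```bash
cat > st.py <<'E'
from station import readout
import numpy as np
g=np.load("jig.npz"); s=readout.observe(); R=g["R"]; p=s["tcp_pos"]; o=s["orientation"]
j=R.T@(p[:2]-g["t"])
print("t",s["t"],"jig mm",np.round(j*1e3,1),"tip z",round(1e3*(p[2]-.019),1),"yaw err",round(np.arctan2(o[1,0],o[0,0])-np.arctan2(R[1,0],R[0,0]),4),"f_jig",np.round(np.r_[R.T@s["ft_force"][:2],s["ft_force"][2]],1),"op",round(s["opening"],3))
E
python3 st.py
```

```text
t 2.6 jig mm [4.3 5.5] tip z 303.3 yaw err 0.0033 f_jig [-0.1 -0.4 -0.6] op 0.004
```

Request:
drive_tool([
  [[0.013,-0.037,0],0.001,0],
  [[0.013,-0.037,0],0.001,0],
  [[0.013,-0.037,0],0.001,0],
  [[0.013,-0.0365,0],0,0],
  [[0,0,0.03],0,0],
  [[0,0,0.03],0,0],
  [[0,0,0.03],0,0],
  [[0,0,0.03],0,0],
  [[0,0,0],0,0],
  [[0,0,0],0,0],
])

```text
t: 3.85
tcp_pos: [0.6362, 0.1244, 0.2041]
orientation: [[0.99, -0.14, 0.001], [-0.14, -0.99, 0.0], [0.001, -0.0, -1.0]]
ft_force: [-0.6, -0.3, -0.4]
opening: 0.001
finger_force: 0.0
```

```bash
python3 st.py; python3 - <<'E'
from station import optics
import cv2
p=optics.read_camera("scene")["pixels"][:,:,::-1]
a=p[120:270,230:370]
cv2.imwrite("pics/s1.png",cv2.resize(a,None,fx=4,fy=4,interpolation=cv2.INTER_CUBIC))
E
```

```text
t 3.85 jig mm [ 56.3 150.3] tip z 185.1 yaw err -0.003 f_jig [-0.5 -0.3 -0.4] op 0.001
```

View pics/s1.png

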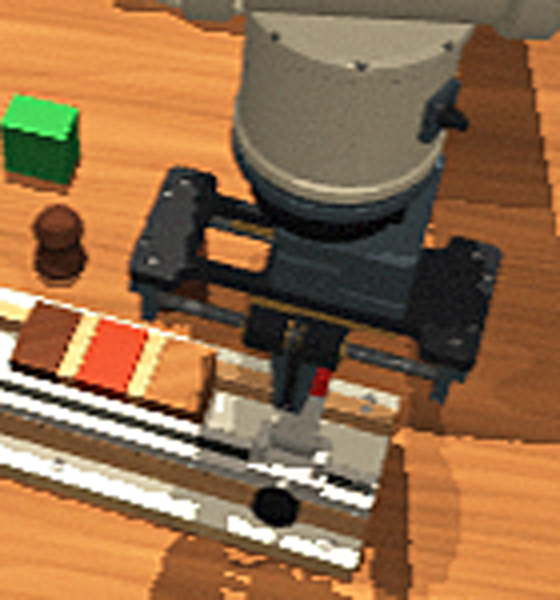

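The closed fingertips at (290,405) stand above and behind the raised arm, whose red cap is at (320,382). I can go down behind it and start the sweep.

Request:
drive_tool([
  [[0,-0.0025,0.02],0,0],
  [[0,0,0.02],0,0],
  [[0,0,0.021],0,0],
  [[0,0,0],0,0],
  [[-0.008,0,0],0,0],
  [[-0.008,0,0],0,0],
  [[-0.005,0,0.003],0,0],
  [[-0.006,0,0.002],0,0],
  [[0,0,0],0,0],
])

```text
t: 5.03
tcp_pos: [0.6088, 0.1311, 0.1368]
orientation: [[0.99, -0.14, -0.001], [-0.14, -0.99, -0.0], [-0.001, 0.0, -1.0]]
ft_force: [-0.3, -0.6, -0.6]
opening: 0.006
finger_force: 0.0
```

```bash
python3 st.py
```

```text
t 5.025 jig mm [ 28.2 153.2] tip z 117.8 yaw err -0.0024 f_jig [-0.3 -0.6 -0.6] op 0.006
```

Request:
drive_tool([
  [[-0.004,0,0],0,0],
  [[-0.004,0,0],0,0],
  [[0,0,0],0,0],
])

```text
t: 5.4
tcp_pos: [0.6012, 0.1322, 0.1369]
orientation: [[0.99, -0.14, -0.0], [-0.14, -0.99, -0.0], [-0.0, 0.0, -1.0]]
ft_force: [0.3, 0.4, -0.1]
opening: 0.006
finger_force: 0.1
```

```bash
python3 st.py; python3 - <<'E'
from station import optics
import cv2,numpy as np
p=optics.read_camera("scene")["pixels"][:,:,::-1]
q=optics.read_camera("top")["pixels"][:,:,::-1]
f=lambda a:cv2.resize(a,(400,400),interpolation=cv2.INTER_CUBIC)
cv2.imwrite("pics/s2.png",np.hstack([f(p[180:260,270:350]),f(q[140:220,160:240])]))
E
```

```text
t 5.4 jig mm [ 20.5 153.2] tip z 117.9 yaw err -0.0025 f_jig [ 0.3  0.4 -0.1] op 0.006
```

View pics/s2.png

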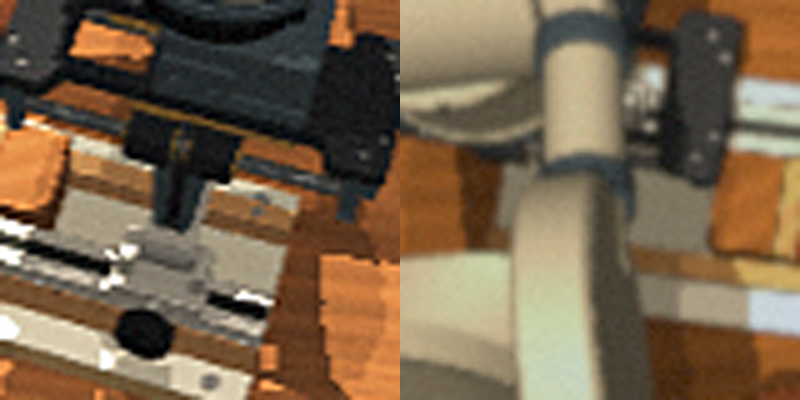

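The scene half shows the fingertip at (170,215) against the back of the stop arm, of which only a sliver shows at (195,205). The contact force is still within noise. I'll follow the arc in small steps and watch the force.

Request:
drive_tool([
  [[-0.0041,0,0.0026],0,0],
  [[-0.0037,0,0.0031],0,0],
  [[-0.0034,0,0.0034],0,0],
  [[-0.003,0,0.0038],0,0],
])

```text
t: 6.0
tcp_pos: [0.5873, 0.1341, 0.1238]
orientation: [[0.99, -0.14, 0.0], [-0.14, -0.99, -0.0], [0.0, -0.0, -1.0]]
ft_force: [2.0, -1.2, -0.0]
opening: 0.004
finger_force: 1.3
```

Request:
drive_tool([
  [[-0.0025,0,0.0041],0,0],
  [[-0.0021,0,0.0044],0,0],
])

```text
t: 6.25
tcp_pos: [0.5828, 0.1348, 0.1153]
orientation: [[0.99, -0.14, 0.0], [-0.14, -0.99, -0.0], [0.0, -0.0, -1.0]]
ft_force: [2.3, -1.6, 0.2]
opening: 0.008
finger_force: 1.5
```

```bash
python3 st.py
```

```text
t 6.25 jig mm [  2.  153.2] tip z 96.3 yaw err -0.0026 f_jig [ 2.5 -1.3  0.2] op 0.008
```

```bash
python3 - <<'E'
from station import optics
import cv2,numpy as np
p=optics.read_camera("scene")["pixels"][:,:,::-1]
cv2.imwrite("pics/s3.png",cv2.resize(p[190:255,270:350],(800,600),interpolation=cv2.INTER_CUBIC))
E
```

```text
(no output)
```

View pics/s3.png

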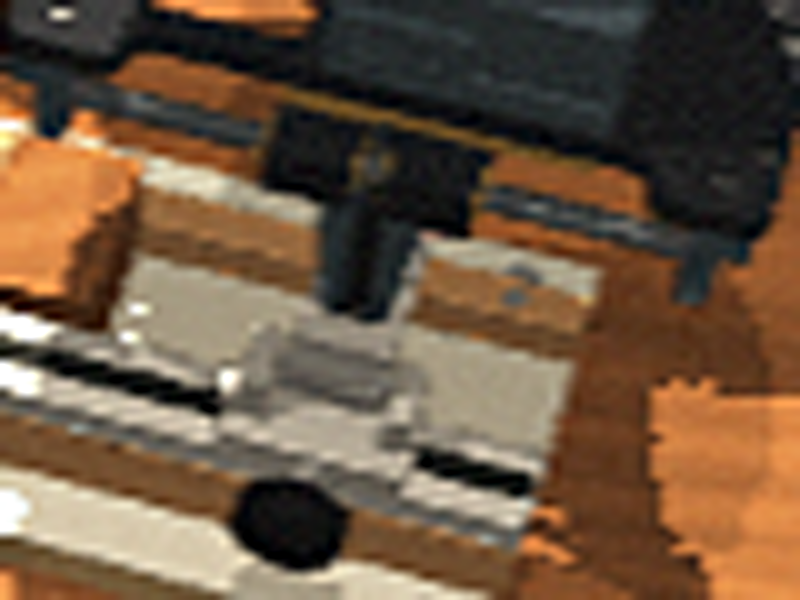

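The arm now lies between the hinge at (330,370) and the fingertip at (350,300), so it has come down with the finger. I'll finish the arc.

Request:
drive_tool([
  [[-0.002,0,0.004],0,0],
  [[-0.001,0,0.004],0,0],
])

```text
t: 6.55
tcp_pos: [0.5802, 0.1352, 0.1074]
orientation: [[0.99, -0.14, 0.001], [-0.14, -0.99, 0.0], [0.001, -0.0, -1.0]]
ft_force: [4.8, -0.9, 0.3]
opening: 0.005
finger_force: 2.5
```

```bash
python3 st.py
```

```text
t 6.55 jig mm [ -0.7 153.3] tip z 88.4 yaw err -0.0026 f_jig [ 4.9 -0.3  0.3] op 0.005
```

Request:
drive_tool([
  [[0.004,0,-0.001],0,0],
  [[0.004,0,0],0,0],
  [[0,0,0],0,0],
])

```text
t: 6.92
tcp_pos: [0.588, 0.134, 0.1085]
orientation: [[0.99, -0.14, -0.0], [-0.14, -0.99, 0.0], [-0.0, -0.0, -1.0]]
ft_force: [-0.8, -0.8, -0.4]
opening: 0.009
finger_force: 0.0
```

Request:
drive_tool([
  [[0,0,0.002],0,0],
  [[0,0,0.001],0,0],
  [[0,0,0],0,0],
])

```text
t: 7.3
tcp_pos: [0.5876, 0.1341, 0.1054]
orientation: [[0.99, -0.14, -0.0], [-0.14, -0.99, -0.0], [-0.0, 0.0, -1.0]]
ft_force: [-0.1, -0.5, 0.5]
opening: 0.008
finger_force: 0.0
```

```bash
python3 st.py
```

```text
t 7.3 jig mm [  6.8 153.2] tip z 86.4 yaw err -0.0026 f_jig [-0.1 -0.5  0.5] op 0.008
```

Request:
drive_tool([
  [[0,0,0.002],0,0],
  [[0,0,0],0,0],
])

```text
t: 7.55
tcp_pos: [0.5878, 0.1341, 0.105]
orientation: [[0.99, -0.14, 0.001], [-0.14, -0.99, 0.0], [0.001, -0.0, -1.0]]
ft_force: [-10.3, -0.9, 26.7]
opening: 0.003
finger_force: 13.6
```

```bash
python3 st.py; python3 - <<'E'
from station import optics
import cv2,numpy as np
p=optics.read_camera("scene")["pixels"][:,:,::-1]
cv2.imwrite("pics/s4.png",cv2.resize(p[190:255,270:350],(800,600),interpolation=cv2.INTER_CUBIC))
E
```

```text
t 7.55 jig mm [  7.  153.3] tip z 86.0 yaw err -0.0025 f_jig [-10.1  -2.3  26.7] op 0.003
```

View pics/s4.png

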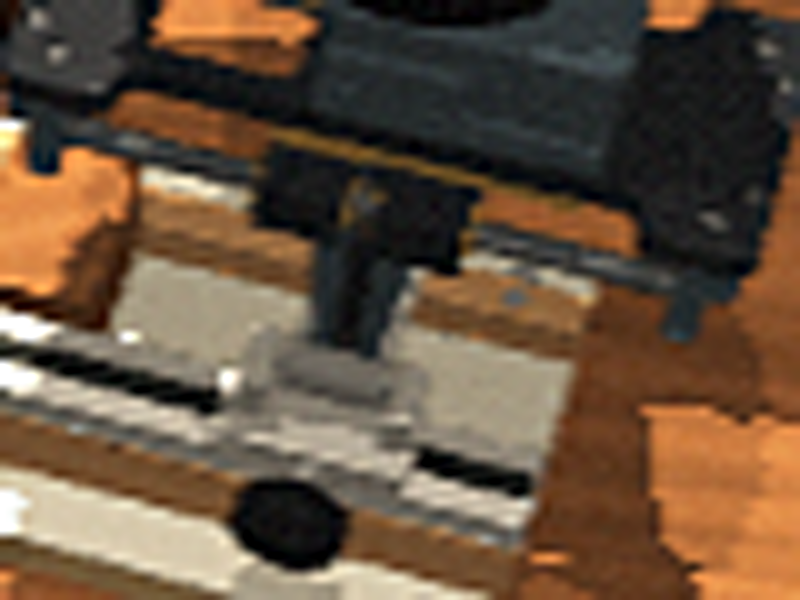

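The fingertip is pressing at z = 86 mm with 27 N and the reaction leans to −x, so it may be bearing on the hub rather than the arm. I'll lift clear and look at the stop itself.

Request:
drive_tool([
  [[0,0,-0.02],0,0],
  [[0,0,-0.04],0,0],
  [[0,0,-0.04],0,0],
  [[0,0.05,-0.02],0,0],
  [[0,0.05,0],0,0],
  [[0,0.05,0],0,0],
  [[0,0.05,0],0,0],
  [[0,0,0],0,0],
])

```text
t: 8.6
tcp_pos: [0.5594, -0.0669, 0.2235]
orientation: [[0.99, -0.143, -0.0], [-0.143, -0.99, -0.001], [0.0, 0.001, -1.0]]
ft_force: [0.6, 0.5, -0.4]
opening: 0.005
finger_force: 0.0
```

```bash
python3 st.py; python3 - <<'E'
from station import optics
import cv2,numpy as np
f=lambda a:cv2.resize(a,(400,400),interpolation=cv2.INTER_CUBIC)
ims=[]
for n,(x,y) in dict(scene=(275,185),top=(172,142)).items():
    c=optics.read_camera(n); np.savez(n+"0.npz",**c); ims.append(f(c["pixels"][y:y+64,x:x+64,::-1]))
cv2.imwrite("pics/s5.png",np.hstack(ims))
E
```

```text
t 8.6 jig mm [  6.4 -49.7] tip z 204.5 yaw err -0.0062 f_jig [ 0.5  0.6 -0.4] op 0.005
```

View pics/s5.png

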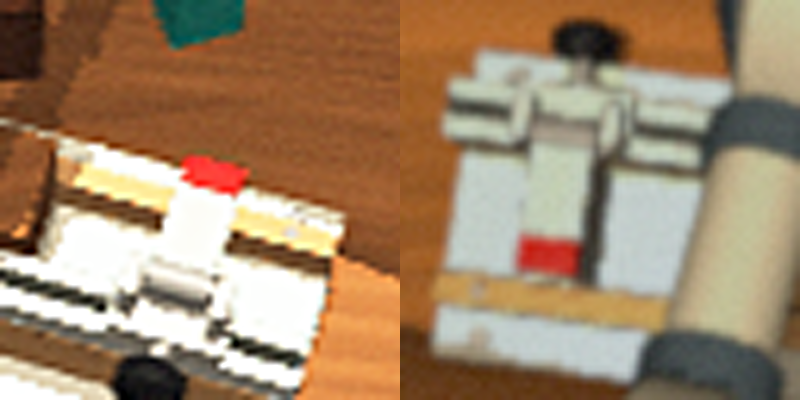

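The stop arm now lies across the channel, with its red cap at (213,176) in the scene half and (549,255) in the top half. I'll check that the angle is zero.

```bash
python3 - <<'E'
from h import *
g=np.load("jig.npz");R,t=g["R"],g["t"]
def c(n):
    p=cv2.cvtColor(np.load(n+"0.npz")["pixels"],cv2.COLOR_RGB2HSV)
    x,y=dict(scene=(300,205),top=(188,177))[n]
    m=np.zeros(p.shape[:2],np.uint8); r=p[y:y+14,x:x+18]; m[y:y+14,x:x+18]=((r[...,0]<6)|(r[...,0]>174))&(r[...,1]>190)&(r[...,2]>130)
    M=cv2.moments(m,True); print(n,M["m00"],M["m10"]/M["m00"],M["m01"]/M["m00"]); return n,M["m10"]/M["m00"],M["m01"]/M["m00"]
for o in ((c("scene"),c("top")),(("scene",309.1,213.2),("top",195.8,182.8))):
    p=tri(*o); print(np.round(np.r_[R.T@(p[:2]-t),p[2]]*1e3,1))
E
```

```text
scene 45.0 308.68888888888887 212.35555555555555
top 31.0 195.80645161290323 182.48387096774192
[-24.9 151.7  89.3]
[-25.4 152.8  85. ]
```

The cap is at about 87 mm as expected, though that is only good to about 3°. To be sure of the hard end, I'll press once more near the cap.

Request:
drive_tool([
  [[-0.005,-0.05,0],-0.006,0],
  [[-0.005,-0.05,0],0,0],
  [[-0.005,-0.05,0],0,0],
  [[-0.005,-0.053,0],0,0],
  [[0,0,0.03],0,0],
  [[0,0,0.04],0,0],
  [[0,0,0.035],0,0],
  [[0,0,0],0,0],
  [[0,0,0.004],0,0],
  [[0,0,0.004],0,0],
  [[0,0,0],0,0],
])

```text
t: 10.07
tcp_pos: [0.5678, 0.14, 0.1111]
orientation: [[0.991, -0.134, 0.001], [-0.134, -0.991, 0.0], [0.001, -0.0, -1.0]]
ft_force: [-0.2, -0.5, 0.9]
opening: 0.004
finger_force: 0.0
```

```bash
python3 st.py
```

```text
t 10.075 jig mm [-13.7 156.3] tip z 92.1 yaw err 0.0033 f_jig [-0.2 -0.5  0.9] op 0.004
```

Request:
drive_tool([
  [[0,0.003,0.002],0,0],
  [[0,0,0.002],0,0],
  [[0,0,0.001],0,0],
  [[0,0,0.001],0,0],
  [[0,0,0],0,0],
])

```text
t: 10.7
tcp_pos: [0.5672, 0.1367, 0.1058]
orientation: [[0.991, -0.134, 0.001], [-0.134, -0.991, -0.0], [0.001, 0.0, -1.0]]
ft_force: [-7.9, -2.6, 24.4]
opening: 0.007
finger_force: 12.4
```

Request:
drive_tool([
  [[0,0,0.001],0,0],
  [[0,0,0],0,0],
])

```text
t: 10.95
tcp_pos: [0.5673, 0.1368, 0.1056]
orientation: [[0.991, -0.134, 0.001], [-0.134, -0.991, -0.0], [0.001, -0.0, -1.0]]
ft_force: [-10.8, -3.0, 38.5]
opening: 0.004
finger_force: 19.2
```

```bash
python3 st.py
```

```text
t 10.95 jig mm [-13.7 153.1] tip z 86.6 yaw err 0.0034 f_jig [-10.3  -4.4  38.5] op 0.004
```

The stop is hard at 86.6 mm under 38 N, so it is fully down. Next I lift and go behind the row.

Request:
drive_tool([
  [[0,0,-0.02],0,0],
  [[0,0,-0.04],0,0],
  [[0.003,0.047,0],0,0],
  [[0.003,0.047,0],0,0],
  [[0.003,0.047,0],0,0],
  [[0.003,0.047,0],0,0],
  [[0.002,0.047,0],0,0],
  [[0,0,0],0,0],
])

```text
t: 11.95
tcp_pos: [0.5493, -0.1007, 0.1635]
orientation: [[0.991, -0.137, 0.0], [-0.137, -0.991, -0.0], [0.0, 0.0, -1.0]]
ft_force: [-1.0, 1.4, 0.8]
opening: 0.004
finger_force: 0.0
```

```bash
python3 st.py
```

```text
t 11.95 jig mm [  1.1 -84.6] tip z 144.5 yaw err -0.0001 f_jig [-1.2  1.2  0.8] op 0.004
```

Request:
drive_tool([
  [[0,0,0.03],0,0],
  [[0,0,0.03],0,0],
  [[0,0,0.03],0,0],
  [[0,0,0.021],0,0],
  [[0,0,0],0,0],
  [[0,-0.006,0],0,0],
  [[0,-0.006,0],0,0],
  [[0,-0.004,0],0,0],
  [[0,-0.004,0],0,0],
  [[0,-0.004,0],0,0],
  [[0,-0.004,0],0,0],
  [[0,-0.004,0],0,0],
])

```text
t: 13.45
tcp_pos: [0.554, -0.0662, 0.0526]
orientation: [[0.991, -0.134, 0.0], [-0.134, -0.991, -0.0], [0.0, 0.0, -1.0]]
ft_force: [-0.5, -4.7, 4.4]
opening: 0.009
finger_force: 2.3
```

```bash
python3 st.py
```

```text
t 13.45 jig mm [  1.  -49.7] tip z 33.6 yaw err 0.0033 f_jig [ 0.2 -4.7  4.4] op 0.009
```

Request:
drive_tool([
  [[0,-0.004,0],0,0],
  [[0,-0.004,0],0,0],
  [[0,-0.004,0],0,0],
  [[0,-0.004,0],0,0],
  [[0,-0.004,0],0,0],
  [[0,-0.004,0],0,0],
  [[0,-0.004,0],0,0],
  [[0,-0.004,0],0,0],
  [[0,-0.004,0],0,0],
])

```text
t: 14.58
tcp_pos: [0.5587, -0.0302, 0.0525]
orientation: [[0.991, -0.134, 0.0], [-0.134, -0.991, -0.0], [0.0, 0.0, -1.0]]
ft_force: [-1.2, -4.9, 4.9]
opening: 0.005
finger_force: 2.4
```

```bash
python3 st.py
```

```text
t 14.575 jig mm [  0.7 -13.5] tip z 33.5 yaw err 0.0034 f_jig [-0.5 -5.   4.9] op 0.005
```

Request:
drive_tool([
  [[0,0.004,0],0,0],
  [[0,0,0],0,0],
])

```text
t: 14.82
tcp_pos: [0.5578, -0.0345, 0.0523]
orientation: [[0.991, -0.134, -0.001], [-0.134, -0.991, 0.0], [-0.001, -0.0, -1.0]]
ft_force: [0.9, 1.1, -0.6]
opening: 0.005
finger_force: 0.0
```

```bash
python3 st.py; python3 - <<'E'
from station import optics
import cv2,numpy as np
f=lambda a:cv2.resize(a,(400,400),interpolation=cv2.INTER_CUBIC)
ims=[]
for n,(x,y) in dict(scene=(245,170),top=(182,150)).items():
    c=optics.read_camera(n); np.savez(n+"0.npz",**c); ims.append(f(c["pixels"][y:y+70,x:x+70,::-1]))
cv2.imwrite("pics/s6.png",np.hstack(ims))
E
```

```text
t 14.825 jig mm [  0.4 -17.9] tip z 33.3 yaw err 0.0031 f_jig [ 0.7  1.2 -0.6] op 0.005
```

View pics/s6.png

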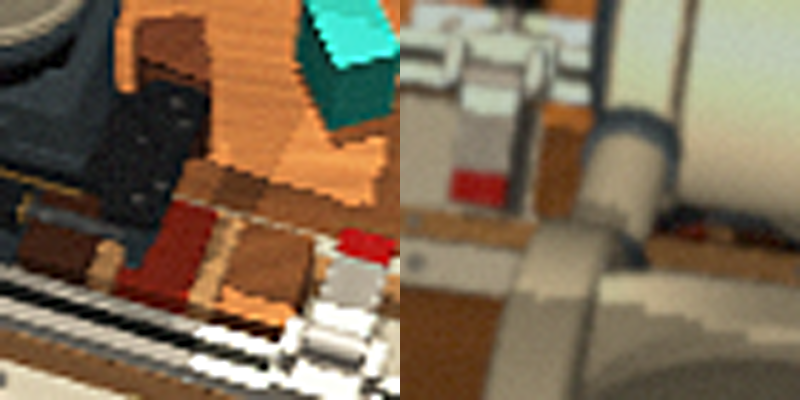

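The row stands upright and in line: cherry at (270,270), then maple, padauk, maple and walnut towards the gripper. The stop is still down with its cap at (365,245), and a small gap remains. I'll push on in small steps until the force rises.

Request:
drive_tool([
  [[0,-0.003,0],0,0],
  [[0,-0.003,0],0,0],
  [[0,-0.003,0],0,0],
  [[0,-0.002,0],0,0],
  [[0,-0.002,0],0,0],
  [[0,0,0],0,0],
])

```text
t: 15.68
tcp_pos: [0.5599, -0.0214, 0.0525]
orientation: [[0.991, -0.134, 0.0], [-0.134, -0.991, 0.0], [0.0, -0.0, -1.0]]
ft_force: [0.1, -0.5, -0.4]
opening: 0.003
finger_force: 0.0
```

Request:
drive_tool([
  [[0,-0.001,0],0,0],
  [[0,-0.001,0],0,0],
])

```text
t: 15.92
tcp_pos: [0.56, -0.0205, 0.0526]
orientation: [[0.991, -0.133, -0.0], [-0.133, -0.991, -0.001], [-0.0, 0.001, -1.0]]
ft_force: [-2.8, -17.8, 2.0]
opening: 0.006
finger_force: 9.4
```

```bash
python3 st.py
```

```text
t 15.925 jig mm [ 0.6 -3.7] tip z 33.6 yaw err 0.0038 f_jig [ -0.3 -18.    2. ] op 0.006
```

The force jumps to 18 N with the rear of the row where it should be, so the row is home. Now I withdraw straight back, then up.

Request:
drive_tool([
  [[0,-0.0005,0],0,0],
  [[0,0,0],0,0],
  [[0,0.002,0],0,0],
  [[0,0.01,0],0,0],
  [[0,0.02,0],0,0],
  [[0,0.03,0],0,0],
  [[0,0,-0.03],0,0],
  [[0,0,-0.05],0,0],
  [[0,0,-0.05],0,0],
  [[0,0,-0.05],0,0],
  [[-0.02,0.05,-0.01],0,0],
  [[-0.02,0.05,0],0,0],
  [[-0.02,0.05,0],0,0],
  [[-0.02,0.05,0],0,0],
  [[-0.02,0.05,0],0,0],
  [[-0.02,0.05,0],0,0],
  [[0,0.05,0],0,0],
  [[0,0,0],0,0],
])

```text
t: 18.18
tcp_pos: [0.3844, -0.4152, 0.2423]
orientation: [[0.99, -0.138, 0.0], [-0.138, -0.99, -0.001], [0.0, 0.001, -1.0]]
ft_force: [0.1, 0.4, 0.1]
opening: 0.003
finger_force: 0.0
```

```bash
python3 st.py; python3 - <<'E'
from station import optics
from h import *
g=np.load("jig.npz");R,t=g["R"],g["t"]
for n in("scene","top"): np.savez(n+"0.npz",**optics.read_camera(n))
# sample colours along channel centre line at block-top height (top and scene views)
for n in("top","scene"):
    c=np.load(n+"0.npz");P=np.linalg.inv(c["pose"]);im=cv2.cvtColor(c["pixels"],cv2.COLOR_RGB2HSV);o=[]
    for y in range(-8,152,4):
        w=np.r_[R@[-.005,y/1e3]+t,.072,1];q=P@w;u,v=c["fx"]*q[0]/q[2]+c["cx"],c["fy"]*q[1]/q[2]+c["cy"]
        o.append((y,*map(int,im[int(round(v)),int(round(u))])))
    print(n,o)
E
```

```text
t 18.175 jig mm [-119.2 -418.7] tip z 223.3 yaw err -0.0004 f_jig [0.1 0.4 0.1] op 0.003
top [(-8, 21, 57, 185), (-4, 19, 60, 192), (0, 21, 64, 188), (4, 22, 64, 174), (8, 14, 80, 121), (12, 11, 176, 113), (16, 12, 198, 117), (20, 13, 184, 119), (24, 12, 208, 108), (28, 11, 181, 117), (32, 11, 180, 116), (36, 10, 182, 115), (40, 12, 191, 123), (44, 12, 171, 139), (48, 17, 149, 212), (52, 18, 147, 220), (56, 14, 153, 198), (60, 8, 195, 214), (64, 7, 201, 221), (68, 8, 205, 221), (72, 8, 210, 221), (76, 7, 207, 220), (80, 7, 209, 220), (84, 7, 208, 222), (88, 8, 207, 220), (92, 9, 182, 213), (96, 17, 145, 218), (100, 19, 141, 221), (104, 16, 161, 173), (108, 13, 186, 178), (112, 13, 180, 188), (116, 14, 190, 185), (120, 13, 187, 185), (124, 14, 192, 191), (128, 14, 185, 196), (132, 13, 188, 194), (136, 14, 190, 192), (140, 14, 166, 161), (144, 23, 39, 136), (148, 47, 16, 226)]
scene [(-8, 14, 167, 113), (-4, 14, 156, 118), (0, 13, 153, 113), (4, 14, 142, 113), (8, 9, 190, 146), (12, 9, 189, 139), (16, 11, 192, 138), (20, 9, 171, 136), (24, 10, 178, 133), (28, 8, 172, 141), (32, 10, 174, 154), (36, 9, 173, 152), (40, 8, 203, 98), (44, 21, 120, 254), (48, 23, 106, 254), (52, 30, 77, 255), (56, 18, 143, 232), (60, 6, 200, 246), (64, 6, 205, 244), (68, 6, 202, 245), (72, 6, 205, 245), (76, 6, 202, 245), (80, 6, 201, 245), (84, 7, 199, 246), (88, 5, 204, 251), (92, 22, 116, 248), (96, 24, 107, 252), (100, 30, 71, 255), (104, 12, 180, 215), (108, 14, 173, 230), (112, 13, 170, 227), (116, 13, 174, 228), (120, 14, 167, 237), (124, 14, 162, 237), (128, 14, 172, 233), (132, 14, 182, 228), (136, 13, 193, 227), (140, 90, 1, 255), (144, 35, 6, 253), (148, 27, 9, 252)]
```

The colours along the channel read walnut 9–45 mm, maple to 57, padauk to 92, maple to 104 and cherry to 140. The row is 132 mm with no gaps, its front face at the stop plane.

```bash
python3 -c "
from station import job
print(job.finish_job())"
```

```text
the job is handed in; nothing more can be done
None
```

The flip stop is fully down, the five-block row is pushed home against it with no gaps visible in either camera view, the arm has withdrawn, and the job was handed in at about 18 s of the 45 s allowed.

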